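# Count off a row of chrome fittings and set the tally marker

## Task

Count off the row of four chrome fittings that begins with the taller one with a hexagonal nut: point the fingertips straight down close above the tall one for about half a second, then go along the row, staying low over the row, and point the same way at each of the next three in turn, about a finger's width (10 to 20 mm) above its top and never touching any fitting. Then mark the row as counted by pushing the black marker with the fingertips along its rail, away from the robot, until it is fully against the far stop. Do not pick up or disturb anything else.

Things in the scene. Friction and masses are not known exactly. Their poses are not given: they have to be found in the camera images.
- tray: Fixed plywood hole strip on wooden battens, 76 x 280 mm, board top 30 mm above the table, end battens 44 mm high; four holes 60 mm apart along its y axis (at y = 90, 30, -30, -90 mm) carry the four fittings to count. Origin: centre of its underside, z up. May be the nearer or the farther of two like strips.
- fit_tall: Chromed fitting, loose in a tray hole, about 180 g, the one to start with: flange 40 mm across, hexagonal nut 34 mm across, slim 18 mm neck, 60 mm high above the board. Pointing counts at the point midway between the fingertips. At either end of the tray. Origin: centre of the underside of its stem, 14 mm below the tray's board top; its top is 74 mm above that.
- fit_a: Chromed fitting, loose in a tray hole, about 180 g, one of the two inner ones: flange 40 mm across, round 26 mm cap with a flat top, 35 mm high above the board. Its place next to fit_tall or one further depends on which end fit_tall is at. Origin: centre of the underside of its stem, 14 mm below the tray's board top; its top is 49 mm above that.
- fit_b: Chromed fitting, loose in a tray hole, about 180 g, the other inner one: flange 40 mm across, round 26 mm cap with a flat top, 35 mm high above the board. Origin: centre of the underside of its stem, 14 mm below the tray's board top; its top is 49 mm above that.
- fit_end: Chromed fitting, loose in a tray hole, about 180 g, the last to point at, at the other end of the row than fit_tall: flange 40 mm across, round 26 mm cap with a flat top, 35 mm high above the board. Origin: centre of the underside of its stem, 14 mm below the tray's board top; its top is 49 mm above that.
- gap1 (a point): Point in the air above the tray's centre line, half way between two neighbouring fittings, between the holes at y = 90 and 30 mm of the tray, at the height of the plain fittings' tops (65 mm above the table). Going from fitting to fitting, the fingertips pass straight over these points, at most about 50 mm above them.
- gap2 (a point): Point in the air above the tray's centre line, half way between two neighbouring fittings, in the middle of the row of the tray, at the height of the plain fittings' tops (65 mm above the table). Going from fitting to fitting, the fingertips pass straight over these points, at most about 50 mm above them.
- gap3 (a point): Point in the air above the tray's centre line, half way between two neighbouring fittings, between the holes at y = -30 and -90 mm of the tray, at the height of the plain fittings' tops (65 mm above the table). Going from fitting to fitting, the fingertips pass straight over these points, at most about 50 mm above them.
- short1: Bystander: short chromed fitting, 38 mm flange, low cone 16 mm high above the board, standing loose in the other strip's hole (the strip is like the tray, one of its holes is empty). Origin: underside of its stem, 14 mm below the board top. Not to be touched.
- short2: Bystander: short chromed fitting, 38 mm flange, low cone 16 mm high above the board, standing loose in the other strip's hole (the strip is like the tray, one of its holes is empty). Origin: underside of its stem, 14 mm below the board top. Not to be touched.
- short3: Bystander: short chromed fitting, 38 mm flange, low cone 16 mm high above the board, standing loose in the other strip's hole (the strip is like the tray, one of its holes is empty). Origin: underside of its stem, 14 mm below the board top. Not to be touched.
- marker (a joint): Slide of the black marker along its rail, m: 0 at the near stop, 0.120 at the far stop; it starts between 0 and 0.04. It stays where it is left (about 1.5 N of friction).
- marker_top (a point): Centre of the top of the black marker, an upright block 28 mm wide across the rail, 20 mm along it and 40 mm high, standing on the rail; its top is 54 mm above the table.
- marker_base: Fixed flat aluminium rail lying on the table, 170 mm long, 40 mm wide, 14 mm high, left or right of the trays. Origin: centre of its underside; the marker slides along its own +y axis, which points away from the robot (within about 15 degrees of world +x); the marker's centre is at y = -60 mm at the near stop and +60 mm at the far stop.
- bin: Bystander, loose, to be left alone: open blue plastic bin, 130 x 85 x 50 mm. Origin: centre of its underside.
- tape: Bystander, loose, to be left alone: roll of tape lying flat, 64 mm across, 22 mm high. Origin: centre of its underside.
- spanner: Bystander, loose, to be left alone: steel spanner lying flat. Origin: centre of its underside.
- carton: Bystander, loose, to be left alone: closed carton 60 x 100 x 55 mm. Origin: centre of its underside.
- jar: Bystander, loose, to be left alone: jar, 52 mm across, 75 mm high. Origin: centre of its underside.
There are look-alikes about, which are no part of the job. Several things have the shape of the marker_base; the one meant has the colours described above.

How it is judged:
By the outcome, as a careful person would: the job done as asked, in the order asked, and still so for the second after the job is handed in, with the robot touching nothing.
It also fails if it takes over 61 s, if anything falls off the work surface, if the arm or the gripper's body presses on something with over 40 N, if the wrist force passes 120 N, or if a joint passes its speed limit or range.

## Robot

A 6-joint arm with a two-finger parallel gripper is mounted at the origin on the work surface. World frame = base frame: x ahead of the robot, y to its left, z up, the work surface at z = 0. Lengths are in m, angles in rad, forces in N, time in s.
With the tool pointing down it reaches from about 0.35 to 0.775 m from the base axis. Payload 5.5 kg.
Tool frame: the origin (TCP) lies between the finger pads, 19 mm behind the fingertips; this is the grasp point; z points along the fingers, y is the line along which they close (so a half turn about z gives the same grasp; the last joint's range is limited). The gripper opens to 85 mm and grips with 20 to 120 N. Pads are 22 mm wide; open, the fingers measure 114 mm over their backs; the gripper's body (76 mm by 85 mm) begins 54 mm behind the grasp point. The pads swing forward as they close: fully open they stand 13 mm farther back than shut.
Start: joints at [-1.344, 0.313, 0.046, 1.304, 0, 1.431], TCP at [0.206, -0.537, 0.25] pointing down, gripper open.
Joint ranges: [-2.76, 2.76], [-0.86, 1.69], [-1.03, 1.26], [-2.2, 2.34], [-1.47, 1.5], [-3.14, 3.14]. Speed limits (rad/s): [2.57, 2.57, 3.14, 3.14, 3.14, 3.14].

## Interface

Orientations are given as a unit quaternion [w, x, y, z].
In Python, from workcell import get_state, read_camera, camera_info, hand_in, recognise gives the robot as it stands.
- The arm moves only by the tool arm_command, never from a script. Its argument "moves" is one flat list of numbers, 7 for each row, row after row: the opening, from -1 (shut) to 1 (fully open), then the shift along the tool's x, y, z in mm, then the turn, a rotation vector about the tool's x, y, z in rad. A call has 1 to 8 rows; each row shifts and turns the commanded pose from where the row before left it, along the tool's axes as they then stand; what a row does not reach is not made up. A row lasts 1/8 s, in which the tool goes at most 62.5 mm and 10.7 degrees, less where a joint would pass 70% of its speed; a pose out of reach is approached as far as the arm can. A call with a gripper value outside its range is refused whole. The fingers move at their own pace and stop on an object; "newtons" is the grip in N (left out, the last holds). Time passes only in rows, so rows that do not move let the fingers close. It gives the time, the measured TCP pose, the force, the opening and the grip force at its end, in the units of the state.
- get_state(): the state, without advancing time (a new reading comes with each control period).
- read_camera(name): name is "scene" or "side" or "wrist"; returns (picture, depth): 480x640x3 uint8, blue, green, red; 480x640 float32, m along the optical axis (not along the pixel's ray), 0 where there is no reading.
- camera_info(name): a dict with "fovy" (degrees; the focal length in pixels is half the picture's height over the tangent of half this angle, whatever the lens; pixels are square), "cx", "cy" (the principal point, pixels), "eye" and "orientation" of the camera in the world; the wrist camera has in their place "tool_from_camera" (4x4, takes a point from camera to tool coordinates, whose origin is the TCP and whose axes are the flange's). Camera axes: x right, y down, z forward; pixel columns grow to the right and rows downward; lengths in m; the calibration is good to about 2 mm. A picture is of the moment at which its call begins: read the wrist's pose just before it. camera_info takes no time and is no camera call.
- hand_in(): hands the job in; it is judged then, once.
Trained networks look in the newest picture that a camera, given by its name, has taken for a name from the list of things; names that differ only in an ending like _2 or _b are one class to them, and where a whole thing is asked for, a point or a joint stands for the part that bears it (a point fixed in the world has none). Each returns a list of dicts, best first, with "confidence" (0 to 1); they miss things now and then, are a little off and sometimes report something else, mostly with a low value. They report only what shows in the picture. A call takes as long as a camera call. They do not tell look-alikes from the thing itself.
- recognise(camera, label): "point" ([column, row] in pixels, amid what is visible of it).
The state is a dict: "clock": time; "joint_pos": joint angles; "qvel": joint speeds; "tau": joint torques, N m; "tcp_pos": TCP position; "orientation": TCP orientation; "wrist_force": force on the tool from outside, world axes, zero at the start; "ft_torque": the same for the moment, N m; "finger_gap": finger opening in m; "grip_force": force on a finger pad.
Only numpy, scipy, OpenCV 4.12 (cv2) and the standard library are available. Lean on these libraries where they do the work, as an engineer would, in place of code of your own. Each camera call takes 0.05 s, during which the arm holds its last target. There are 200 camera calls.

## Working session

There is one attempt and no reset: what is moved stays moved. The work goes in short steps, Python scripts to look and compute and a tool call to move; the robot and the scene stay as the last step left them, time stands still between calls to the robot, and variables do not carry over. Pictures are saved under pics/ and viewed, at most 10 in all, crops included, and the job is handed in when it is done.

Besides the shell and the picture viewer there is one more tool, called by a JSON object that holds its "method" and its "body", one argument or row to a line. arm_command: Moves the arm, as the interface text tells. Its arguments: {"type":"object","properties":{"moves":{"type":"array"},"newtons":{"type":"number"}},"required":["moves"]}

```bash
mkdir -p pics
cat > h.py <<'E'
import numpy as np, cv2
from scipy.spatial.transform import Rotation as R
from workcell import *
def q2R(q): return R.from_quat([q[1],q[2],q[3],q[0]]).as_matrix()
def cam(name,st=None):
    i=camera_info(name); f=240/np.tan(np.radians(i['fovy'])/2)
    if name=='wrist':
        st=st or get_state(); T=np.eye(4); T[:3,:3]=q2R(st['orientation']); T[:3,3]=st['tcp_pos']
        T=T@np.array(i['tool_from_camera'])
    else:
        T=np.eye(4); o=np.array(i['orientation']); T[:3,:3]=q2R(o) if o.size==4 else o.reshape(3,3); T[:3,3]=i['eye']
    return f,i['cx'],i['cy'],T
def cloud(d,c):
    f,cx,cy,T=c; v,u=np.indices(d.shape)
    P=np.stack([(u-cx)/f*d,(v-cy)/f*d,d],-1)@T[:3,:3].T+T[:3,3]; P[d<=0]=np.nan; return P
E
python3 - <<'E'
from h import *
print(get_state()); 
for n in ['scene','side','wrist']:
    print(n,camera_info(n)); im,d=read_camera(n); cv2.imwrite(f'pics/{n}0.png',im); np.savez(f'{n}0.npz',im=im,P=cloud(d,cam(n)))
    if n!='wrist':
        for l in ['fit_tall','fit_a','short1','marker','marker_base','tray']:
            print(l,[(np.round(r['point']).astype(int).tolist(),round(r['confidence'],2),np.round(np.load(f'{n}0.npz')['P'][int(r['point'][1]),int(r['point'][0])],3).tolist()) for r in recognise(n,l)])
E
```

```text
{'clock': 0.0, 'joint_pos': array([-1.34361281e+00,  3.13970349e-01,  4.49827071e-02,  1.30358358e+00,
       -2.60784954e-05,  1.43118147e+00]), 'qvel': array([ 0.00046037, -0.00133689, -0.00266022, -0.00073287,  0.00133004,
        0.00128061]), 'tau': array([ 7.65087748e-05, -4.80630362e+01,  2.98532188e+01,  1.95602572e-02,
       -3.87889554e-05,  6.23702178e-06]), 'tcp_pos': array([ 0.20608065, -0.53629783,  0.24912745]), 'orientation': array([-8.86028670e-04,  9.83229066e-01,  1.82372739e-01, -5.18707306e-05]), 'wrist_force': array([ 0.03116835,  0.62197396, -0.11166707]), 'ft_torque': array([0.0214632 , 0.0317318 , 0.00707117]), 'grip_force': 0.0, 'finger_gap': 0.08540792990772107}
scene {'fovy': 50.599038216029115, 'cx': 320.16892817519647, 'cy': 234.50576579637584, 'eye': array([ 1.15897145, -0.53301842,  1.02797069]), 'orientation': array([-0.34079401,  0.84078836,  0.38970667, -0.15831325])}
fit_tall [([342, 234], 0.74, [0.483, 0.114, 0.067]), ([308, 259], 0.72, [0.467, 0.01, 0.03]), ([222, 327], 0.21, [0.501, -0.279, 0.034])]
fit_a [([319, 245], 0.63, [0.468, 0.044, 0.06
[... 835 characters left out ...]
0.045])]
marker [([397, 186], 0.43, [0.486, -0.271, 0.038])]
marker_base [([391, 187], 0.96, [0.501, -0.268, 0.029]), ([332, 251], 0.21, [0.443, 0.066, 0.029])]
tray [([327, 254], 0.69, [0.445, 0.077, 0.029]), ([367, 221], 0.55, [0.434, -0.054, 0.051])]
wrist {'fovy': 69.88368091594529, 'cx': 316.7867452020236, 'cy': 240.13756298870322, 'tool_from_camera': array([[-3.93817812e-04, -9.66232081e-01, -2.57673069e-01,
         6.43466793e-02],
       [ 9.99999876e-01, -4.58716847e-04,  1.91751393e-04,
         1.72062680e-03],
       [-3.03475325e-04, -2.57672962e-01,  9.66232142e-01,
        -1.22961555e-01],
       [ 0.00000000e+00,  0.00000000e+00,  0.00000000e+00,
         1.00000000e+00]])}
```

View pics/scene0.png

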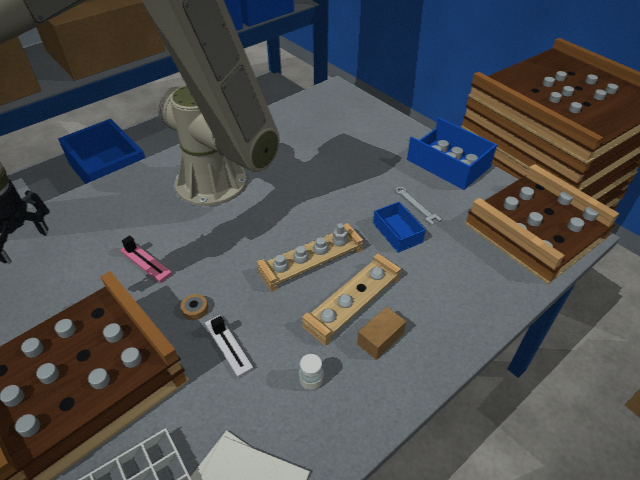

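View pics/side0.png

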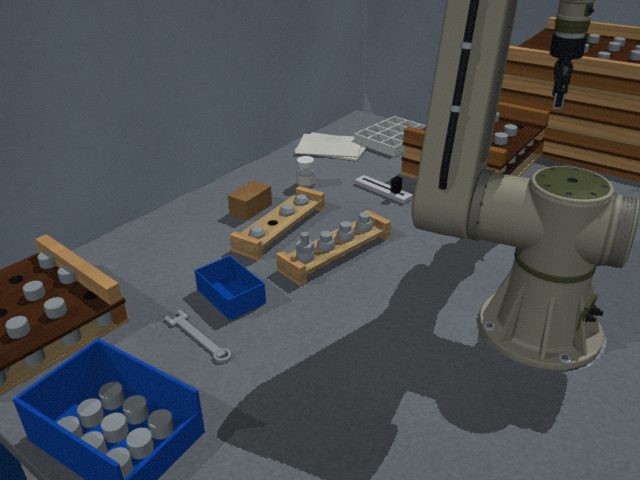

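Scene: the four-fitting strip is the nearer one, with the tall hex fitting at its +y end (342,232) and plain ones at (320,245), (302,255), (281,264). The other strip, with short cones and one empty hole, is around (350,298). The marker is black on the aluminium rail at (217,325). Its look-alike sits on the pink rail at (130,243). Other look-alikes, the plain caps in the big trays, lie at the left and right.

Run:
```python
from h import *
A=[]
for n in ['scene','side']:
    P=np.load(n+'0.npz')['P'].reshape(-1,3); P=P[~np.isnan(P[:,0])]
    t=P[(P[:,0]>.38)&(P[:,0]<.57)&(P[:,1]>-.2)&(P[:,1]<.24)&(P[:,2]>.02)]
    bx=t[(t[:,2]<.05)].copy()
    # keep near strip only by connected comps in grid
    g=np.zeros((400,500),np.uint8); ij=np.round((bx[:,:2]-[.35,-.23])*1000).astype(int); g[ij[:,0],ij[:,1]]=1
    g=cv2.morphologyEx(g,cv2.MORPH_CLOSE,np.ones((7,7))); k,lab,stt,cen=cv2.connectedComponentsWithStats(g)
    for c in range(1,k):
        if stt[c,4]>2000:
            r=cv2.minAreaRect(np.argwhere(lab==c).astype(np.float32)); print(n,'strip',np.array(r[0])/1000+[.35,-.23],r[1],r[2])
    for lo,hi in [(.058,.072),(.08,.1)]:
        q=t[(t[:,2]>lo)&(t[:,2]<hi)]
        if len(q)<3: continue
        g=np.zeros((400,500),np.uint8); ij=np.round((q[:,:2]-[.35,-.23])*1000).astype(int); g[ij[:,0],ij[:,1]]=1
        g=cv2.morphologyEx(g,cv2.MORPH_CLOSE,np.ones((7,7))); k,lab,stt,cen=cv2.connectedComponentsWithStats(g)
        l=lab[ij[:,0],ij[:,1]]
        for c in range(1,k):
            if (l==c).sum()>6:
                s=q[l==c]; print(n,lo,(l==c).sum(),s.min(0).round(3),s.max(0).round(3),np.median(s,0).round(3))
    m=P[(P[:,0]>.42)&(P[:,0]<.66)&(P[:,1]>-.36)&(P[:,1]<-.2)]
    r=m[(m[:,2]>.008)&(m[:,2]<.02)]; print(n,'rail',cv2.minAreaRect((r[:,:2]*1000).astype(np.float32)),np.median(r[:,2]))
    r=m[(m[:,2]>.045)]; print(n,'mk',len(r),r.min(0).round(3),r.max(0).round(3),cv2.minAreaRect((r[:,:2]*1000).astype(np.float32)))
s=cv2.imread('pics/scene0.png'); a=cv2.resize(s[215:295,245:375],None,fx=3,fy=3,interpolation=2); b=cv2.resize(s[300:380,195:265],None,fx=3,fy=3,interpolation=2)
cv2.imwrite('pics/crop.png',np.hstack([a,b]))
```

```text
scene strip [0.45841103 0.02786331] (282.0704040527344, 81.13003540039062) 80.13418579101562
scene 0.058 76 [ 0.43  -0.074  0.058] [ 0.459 -0.048  0.07 ] [ 0.444 -0.062  0.064]
scene 0.058 68 [ 0.438 -0.016  0.058] [0.467 0.01  0.071] [ 0.454 -0.002  0.064]
scene 0.058 72 [0.449 0.044 0.058] [0.476 0.072 0.068] [0.463 0.056 0.064]
scene 0.058 96 [0.458 0.097 0.058] [0.492 0.133 0.072] [0.479 0.11  0.065]
scene 0.08 46 [0.462 0.107 0.08 ] [0.483 0.127 0.094] [0.475 0.114 0.089]
scene rail ((522.5277099609375, -286.4096374511719), (51.181732177734375, 203.2528533935547), 88.05679321289062) 0.014007468445688787
scene mk 111 [ 0.483 -0.296  0.045] [ 0.505 -0.268  0.059] ((493.9111633300781, -281.5677185058594), (27.44605827331543, 21.552452087402344), 87.66828155517578)
side strip [0.45718378 0.03199731] (284.83966064453125, 82.81613159179688) 81.02737426757812
side 0.058 77 [ 0.428 -0.069  0.058] [ 0.455 -0.041  0.068] [ 0.439 -0.053  0.064]
side 0.058 80 [ 0.438 -0.011  0.058] [0.464 0.016 0.068] [0.449 0.006 0.064]
side 0.058 79 [0.449 0.048 0.058] [0.474 0.075 0.068] [0.459 0.064 0.064]
side 0.058 145 [0.451 0.101 0.058] [0.488 0.14  0.072] [0.465 0.127 0.065]
side 0.08 61 [0.462 0.11  0.08 ] [0.481 0.129 0.092] [0.47  0.123 0.089]
side rail ((535.6888427734375, -282.1180419921875), (54.21709060668945, 175.1516571044922), 84.74235534667969) 0.013309737393878085
side mk 65 [ 0.482 -0.291  0.045] [ 0.502 -0.257  0.058] ((491.2843322753906, -274.6358642578125), (34.31003189086914, 19.47266960144043), 84.30221557617188)
```

View pics/crop.png

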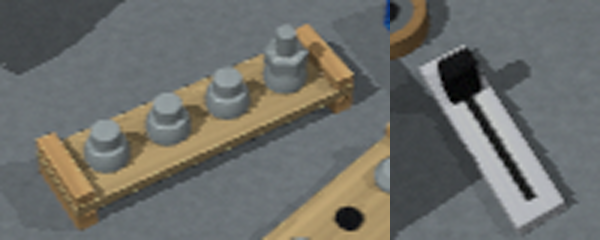

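The crop confirms the tall hex-nut fitting at the +y end of the near strip, and the black marker near the near end of the aluminium rail. I'll shut the fingers, turn to a yaw of about 80°, and move between the rail and the tray to measure from close by.

{"method": "arm_command", "body": {
  "moves": [-1, 0, 0, -8, 0, 0, -0.17, -1, 0, 0, -8, 0, 0, -0.17, -1, 0, 0, -8, 0, 0, -0.17, -1, 0, 0, -8, 0, 0, -0.17, -1, 0, 0, -8, 0, 0, -0.17, -1, 0, 0, -8, 0, 0, -0.18],
  "newtons": 20
}}

```text
clock: 1.5
tcp_pos: [0.2062, -0.5368, 0.2983]
orientation: [0.0, 0.764, 0.645, -0.0]
wrist_force: [-0.1, -0.4, 0.5]
finger_gap: 0.0001
grip_force: 0.0
```

{"method": "arm_command", "body": {
  "moves": [-1, 45, 20, 0, 0, 0, 0, -1, 45, 20, 0, 0, 0, 0, -1, 45, 20, 0, 0, 0, 0, -1, 45, 20, 0, 0, 0, 0, -1, 45, 20, 0, 0, 0, 0, -1, 45, 20, 0, 0, 0, 0, -1, 45, 20, 0, 0, 0, 0, -1, 0, 0, 0, 0, 0, 0]
}}

```text
clock: 2.5
tcp_pos: [0.3998, -0.2483, 0.2983]
orientation: [0.0, 0.764, 0.645, 0.0]
wrist_force: [-0.2, -0.4, -0.1]
finger_gap: 0.0003
grip_force: 0.0
```

Run:
```python
from h import *
st=get_state(); print(st['clock'],st['tcp_pos'],st['orientation'],st['joint_pos'].round(2),st['finger_gap'])
im,d=read_camera('wrist'); c=cam('wrist',st); P=cloud(d,c); cv2.imwrite('pics/w1.png',im); np.savez('w1.npz',im=im,P=P,d=d)
# fingers: nearest points, in tool frame
Rt=q2R(st['orientation']); T=(P-st['tcp_pos'])@Rt
m=(d>0)&(np.abs(T[...,0])<.06)&(np.abs(T[...,1])<.05)&(T[...,2]<.08)
print(m.sum(), np.nanmin(T[m],0).round(3),np.nanmax(T[m],0).round(3), np.percentile(T[m][:,2],[50,90,95,99]).round(3))
v,u=np.where(m); print(v.min(),v.max(),u.min(),u.max())
```

```text
2.5 [ 0.39984632 -0.2482559   0.29831376] [1.77722018e-04 7.64152758e-01 6.45035259e-01 2.14994682e-04] [-0.73  0.1  -0.11  1.37  0.    1.01] 0.0002512905807014075
66617 [-0.015 -0.05  -0.084] [0.019 0.05  0.017] [-0.061 -0.033 -0.025  0.003]
279 479 40 592
```

View pics/w1.png

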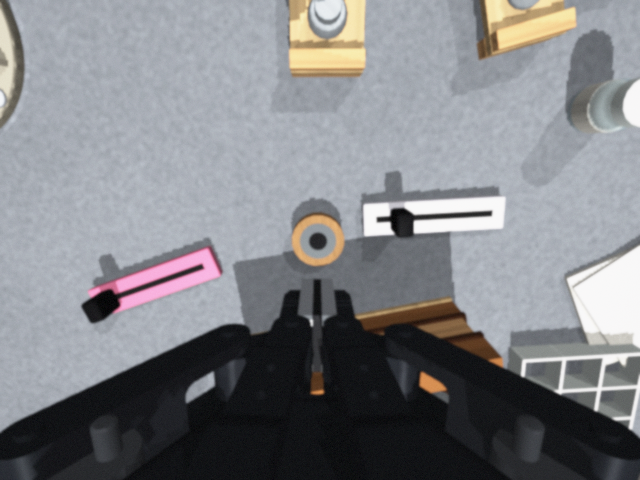

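The wrist picture shows the white rail at (365–505, 215) with the black marker at (402,222). The pink look-alike rail is at (150,280), the tape at (318,240), and the end of the tray row at (328,15). The shut fingertips come out 17–19 mm beyond the TCP. Next is a view over the tray.

{"method": "arm_command", "body": {
  "moves": [-1, 45, 2, 6, 0, 0, 0, -1, 45, 2, 6, 0, 0, 0, -1, 45, 2, 6, 0, 0, 0, -1, 45, 2, 6, 0, 0, 0, -1, 45, 2, 6, 0, 0, 0, -1, 0, 0, 0, 0, 0, 0]
}}

```text
clock: 3.3
tcp_pos: [0.4474, -0.0298, 0.2676]
orientation: [-0.0, 0.765, 0.644, -0.0]
wrist_force: [0.1, -0.9, 0.0]
finger_gap: 0.0001
grip_force: 0.0
```

Run:
```python
from h import *
# rail from w1
P=np.load('w1.npz')['P'].reshape(-1,3)
m=P[(P[:,0]>.42)&(P[:,0]<.66)&(P[:,1]>-.34)&(P[:,1]<-.22)]
r=m[(m[:,2]>.009)&(m[:,2]<.019)]; b=cv2.boxPoints(cv2.minAreaRect((r[:,:2]*1000).astype(np.float32))); print('rail',cv2.minAreaRect((r[:,:2]*1000).astype(np.float32)),b.round().tolist())
r=m[m[:,2]>.047]; print('mk',len(r),r.min(0).round(3),r.max(0).round(3),cv2.minAreaRect((r[:,:2]*1000).astype(np.float32)))
st=get_state(); print(st['clock'],st['tcp_pos'],st['orientation'])
im,d=read_camera('wrist'); P=cloud(d,cam('wrist',st)); cv2.imwrite('pics/w2.png',im)
P=P.reshape(-1,3); t=P[(P[:,0]>.38)&(P[:,0]<.54)&(P[:,1]>-.2)&(P[:,1]<.24)&(P[:,2]<.1)]
r=t[(t[:,2]>.039)&(t[:,2]<.048)]
for lo,hi,o in [(.060,.070,0),(.083,.1,0)]:
    q=t[(t[:,2]>lo)&(t[:,2]<hi)]; ij=np.round((q[:,:2]-[.35,-.23])*1000).astype(int)
    g=np.zeros((400,500),np.uint8); g[ij[:,0],ij[:,1]]=1
    g=cv2.morphologyEx(g,cv2.MORPH_CLOSE,np.ones((5,5))); k,lab,_,_=cv2.connectedComponentsWithStats(g); l=lab[ij[:,0],ij[:,1]]
    for c in range(1,k):
        if (l==c).sum()>20:
            s=q[l==c]; print(lo,len(s),s.min(0).round(4),s.max(0).round(4),((s.min(0)+s.max(0))/2).round(4),np.median(s,0).round(4),cv2.minEnclosingCircle((s[:,:2]*1000).astype(np.float32)))
```

```text
rail ((520.576904296875, -285.7967834472656), (40.565582275390625, 201.59588623046875), 83.4834976196289) [[418.0, -295.0], [618.0, -317.0], [623.0, -277.0], [423.0, -254.0]]
mk 23690 [ 0.42  -0.296  0.047] [ 0.503 -0.233  0.382] ((459.921875, -264.21148681640625), (30.806346893310547, 99.8974380493164), 61.44606399536133)
3.3 [ 0.44739453 -0.0297965   0.26757576] [-2.61018472e-04  7.65000965e-01  6.44029042e-01 -2.19299649e-04]
0.06 506 [ 0.4294 -0.0742  0.06  ] [ 0.4545 -0.0492  0.0663] [ 0.4419 -0.0617  0.0632] [ 0.4421 -0.0611  0.0641] ((441.9111633300781, -61.53585433959961), 12.779773712158203)
0.06 564 [ 0.4395 -0.0156  0.0604] [0.4646 0.0097 0.0666] [ 0.452  -0.0029  0.0635] [ 0.4521 -0.0024  0.064 ] ((452.0107116699219, -2.900479793548584), 12.838679313659668)
0.06 658 [0.4494 0.0437 0.0612] [0.4745 0.0686 0.0665] [0.462  0.0561 0.0639] [0.4619 0.0562 0.064 ] ((461.7903747558594, 56.180030822753906), 12.870689392089844)
0.06 1018 [0.453  0.0967 0.0601] [0.4904 0.1334 0.0699] [0.4717 0.115  0.065 ] [0.4705 0.1109 0.0651] ((471.8619079589844, 115.21382141113281), 19.423715591430664)
0.083 474 [0.4632 0.1065 0.0831] [0.4806 0.1242 0.0912] [0.4719 0.1154 0.0872] [0.4717 0.1147 0.089 ] ((471.6349792480469, 115.43089294433594), 9.21225357055664)
```

View pics/w2.png

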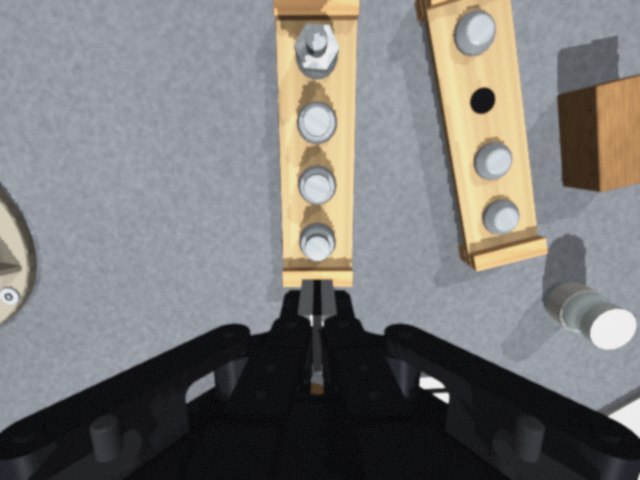

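Four tops found in a line: tall at (0.472, 0.116), then a step of (-0.0099, -0.059) per fitting, which matches the tool's −x axis. Now over the tall one.

{"method": "arm_command", "body": {
  "moves": [-1, 37, 0, 0, 0, 0, 0, -1, 37, 0, 0, 0, 0, 0, -1, 37, 0, 0, 0, 0, 0, -1, 37, 0, 0, 0, 0, 0, -1, 0, 0, 45, 0, 0, 0, -1, 0, 0, 40, 0, 0, 0, -1, 0, 0, 25, 0, 0, 0, -1, 0, 0, 0, 0, 0, 0]
}}

```text
clock: 4.35
tcp_pos: [0.4721, 0.1129, 0.1563]
orientation: [-0.001, 0.767, 0.642, -0.002]
wrist_force: [-0.2, -0.5, 0.8]
finger_gap: -0.0002
grip_force: 0.0
```

Run:
```python
from h import *
st=get_state(); print(st['clock'],st['tcp_pos'],st['orientation'])
for n in ['side','scene']:
    im,d=read_camera(n); P=cloud(d,cam(n)).reshape(-1,3)
    q=P[(P[:,0]>.42)&(P[:,0]<.52)&(P[:,1]>.08)&(P[:,1]<.16)]
    s=q[(q[:,2]>.08)&(q[:,2]<.095)]; f=q[(q[:,2]>.1)&(q[:,2]<.145)]
    print(n,s.min(0).round(4),s.max(0).round(4)); print(np.percentile(f,[0,1,50,99,100],axis=0).round(4).tolist())
    cc=camera_info(n); 
    a=im[150:300,230:380] if n=='side' else im[150:300,270:420]
    cv2.imwrite(f'pics/x_{n}.png',a)
cv2.imwrite('pics/x3.png',np.hstack([cv2.resize(cv2.imread(f'pics/x_{n}.png'),(400,400),interpolation=2) for n in ['side','scene']]))
```

```text
4.35 [0.47206784 0.1129096  0.15631087] [-0.00096429  0.76678345  0.64190257 -0.00181776]
side [0.4611 0.1105 0.0806] [0.4796 0.132  0.0919]
[[0.4608, 0.1083, 0.1364], [0.461, 0.1086, 0.1364], [0.4675, 0.1233, 0.1419], [0.4813, 0.127, 0.1448], [0.4816, 0.1271, 0.1449]]
scene [0.4639 0.106  0.08  ] [0.4835 0.1256 0.0933]
[[0.469, 0.1012, 0.1423], [0.4693, 0.1013, 0.1424], [0.4787, 0.1037, 0.1435], [0.4819, 0.1149, 0.1449], [0.482, 0.1152, 0.1449]]
```

View pics/x3.png

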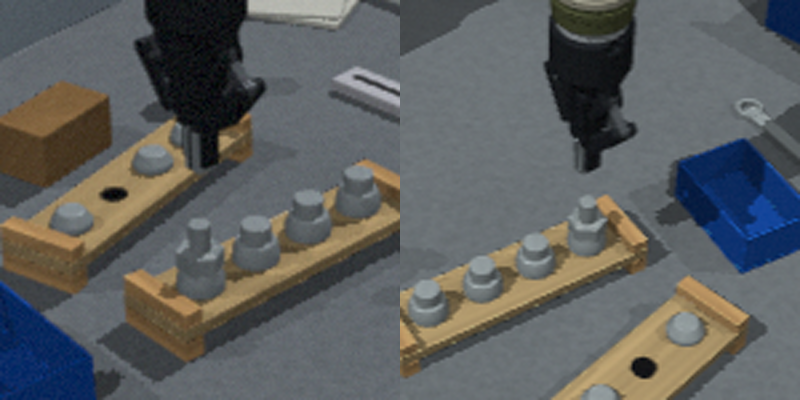

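The picture shows the shut fingertips hanging straight above the tall neck with tip height 0.137, about 3 mm short along the row. I'll correct that, descend 33 mm and hold.

{"method": "arm_command", "body": {
  "moves": [-1, 3, 0, 14, 0, 0, 0, -1, 0, 0, 12, 0, 0, 0, -1, 0, 0, 6, 0, 0, 0, -1, 0, 0, 0, 0, 0, 0]
}}

```text
clock: 4.95
tcp_pos: [0.473, 0.1178, 0.1253]
orientation: [-0.0, 0.766, 0.643, -0.001]
wrist_force: [0.9, 1.1, 0.5]
finger_gap: -0.0003
grip_force: 0.0
```

{"method": "arm_command", "body": {
  "moves": [-1, 0, 0, 0, 0, 0, 0, -1, 0, 0, 0, 0, 0, 0, -1, 0, 0, 0, 0, 0, 0, -1, 0, 0, 0, 0, 0, 0, -1, 0, 0, 0, 0, 0, 0]
}}

```text
clock: 5.58
tcp_pos: [0.4736, 0.1178, 0.126]
orientation: [0.0, 0.766, 0.643, 0.0]
wrist_force: [0.9, 0.7, 0.3]
finger_gap: 0.0001
grip_force: 0.0
```

{"method": "arm_command", "body": {
  "moves": [-1, -1.5, -1.5, 2.5, 0, 0, 0, -1, 0, 0, 0, 0, 0, 0, -1, 0, 0, 0, 0, 0, 0, -1, 0, 0, 0, 0, 0, 0, -1, 0, 0, 0, 0, 0, 0, -1, 0, 0, 0, 0, 0, 0, -1, 0, 0, 0, 0, 0, 0]
}}

```text
clock: 6.45
tcp_pos: [0.4719, 0.1166, 0.1235]
orientation: [0.0, 0.766, 0.643, 0.0]
wrist_force: [-0.3, 0.3, 0.8]
finger_gap: 0.0001
grip_force: 0.0
```

{"method": "arm_command", "body": {
  "moves": [-1, -15, 0, 0, 0, 0, 0, -1, -15, 0, 0, 0, 0, 0, -1, -15, 0, 8, 0, 0, 0, -1, -15, 0, 10, 0, 0, 0, -1, 0, 0, 6, 0, 0, 0, -1, 0, 0, 0, 0, 0, 0]
}}

```text
clock: 7.2
tcp_pos: [0.4609, 0.0574, 0.0987]
orientation: [-0.001, 0.766, 0.643, -0.0]
wrist_force: [0.2, 0.2, -0.4]
finger_gap: -0.0002
grip_force: 0.0
```

{"method": "arm_command", "body": {
  "moves": [-1, 0, 0, 0, 0, 0, 0, -1, 0, 0, 0, 0, 0, 0, -1, 0, 0, 0, 0, 0, 0, -1, 0, 0, 0, 0, 0, 0, -1, 0, 0, 0, 0, 0, 0, -1, 0, 0, 0, 0, 0, 0]
}}

```text
clock: 7.95
tcp_pos: [0.4615, 0.0575, 0.0995]
orientation: [0.0, 0.766, 0.643, -0.0]
wrist_force: [-0.3, -0.0, -0.7]
finger_gap: -0.0001
grip_force: 0.0
```

Fitting a has been pointed at with the tip 15 mm above it. Next, b and then the end fitting.

{"method": "arm_command", "body": {
  "moves": [-1, -15, 0, 0, 0, 0, 0, -1, -15, 0, 0, 0, 0, 0, -1, -15, 0, 0, 0, 0, 0, -1, -15, 0, 0, 0, 0, 0, -1, 0, 0, 0, 0, 0, 0, -1, 0, 0, 0, 0, 0, 0]
}}

```text
clock: 8.7
tcp_pos: [0.4511, -0.0018, 0.0995]
orientation: [-0.0, 0.766, 0.643, 0.0]
wrist_force: [0.0, -0.2, 0.1]
finger_gap: -0.0001
grip_force: 0.0
```

{"method": "arm_command", "body": {
  "moves": [-1, 0, 0, 0, 0, 0, 0, -1, 0, 0, 0, 0, 0, 0, -1, 0, 0, 0, 0, 0, 0, -1, 0, 0, 0, 0, 0, 0, -1, 0, 0, 0, 0, 0, 0, -1, 0, 0, 0, 0, 0, 0]
}}

```text
clock: 9.45
tcp_pos: [0.451, -0.0016, 0.0995]
orientation: [0.0, 0.766, 0.643, -0.0]
wrist_force: [-0.3, 0.9, -0.1]
finger_gap: 0.0001
grip_force: 0.0
```

{"method": "arm_command", "body": {
  "moves": [-1, -15, 0, 0, 0, 0, 0, -1, -15, 0, 0, 0, 0, 0, -1, -15, 0, 0, 0, 0, 0, -1, -15, 0, 0, 0, 0, 0, -1, 0, 0, 0, 0, 0, 0, -1, 0, 0, 0, 0, 0, 0]
}}

```text
clock: 10.2
tcp_pos: [0.4406, -0.0608, 0.0995]
orientation: [-0.0, 0.766, 0.643, 0.0]
wrist_force: [-0.1, 0.3, 0.4]
finger_gap: -0.0001
grip_force: 0.0
```

{"method": "arm_command", "body": {
  "moves": [-1, 0, 0, 0, 0, 0, 0, -1, 0, 0, 0, 0, 0, 0, -1, 0, 0, 0, 0, 0, 0, -1, 0, 0, 0, 0, 0, 0, -1, 0, 0, 0, 0, 0, 0, -1, 0, 0, 0, 0, 0, 0]
}}

```text
clock: 10.95
tcp_pos: [0.4407, -0.0607, 0.0995]
orientation: [0.0, 0.766, 0.643, -0.0]
wrist_force: [0.6, 0.0, 0.4]
finger_gap: -0.0001
grip_force: 0.0
```

Run:
```python
from h import *
for n in ['w1','scene0','side0']:
    z=np.load(n+'.npz'); P=z['P'].reshape(-1,3); I=z['im'].reshape(-1,3).astype(int)
    reg=(P[:,0]>.42)&(P[:,0]<.66)&(P[:,1]>-.34)&(P[:,1]<-.22)
    r=P[reg&(P[:,2]>.008)&(P[:,2]<.018)&(I.min(1)>(170 if n=='w1' else 130))]
    R_=cv2.minAreaRect((r[:,:2]*1000).astype(np.float32)); print(n,'rail',len(r),R_,cv2.boxPoints(R_).round().tolist())
    r=P[reg&(P[:,2]>.047)&(P[:,2]<.062)&(P[:,0]>.47)]; print('mk',len(r),r.min(0).round(4),r.max(0).round(4),cv2.minAreaRect((r[:,:2]*1000).astype(np.float32)))
```

```text
w1 rail 3424 ((536.431884765625, -287.6078796386719), (40.565582275390625, 169.67970275878906), 83.4834976196289) [[450.0, -298.0], [618.0, -317.0], [623.0, -277.0], [454.0, -258.0]]
mk 444 [ 0.4817 -0.296   0.047 ] [ 0.5033 -0.2679  0.0559] ((492.3794860839844, -282.3207092285156), (27.881458282470703, 19.418825149536133), 83.72737121582031)
scene0 rail 725 ((537.4429931640625, -286.24371337890625), (39.656375885009766, 171.25262451171875), 83.37075805664062) [[450.0, -296.0], [620.0, -316.0], [625.0, -276.0], [455.0, -257.0]]
mk 103 [ 0.4832 -0.2956  0.047 ] [ 0.5052 -0.2678  0.0594] ((493.5368957519531, -281.11444091796875), (27.50790023803711, 20.77167510986328), 83.36006927490234)
side0 rail 272 ((536.3272094726562, -284.9510192871094), (48.29703140258789, 171.1127471923828), 82.85933685302734) [[448.0, -298.0], [618.0, -320.0], [624.0, -272.0], [454.0, -250.0]]
mk 54 [ 0.4822 -0.2915  0.0475] [ 0.501  -0.2566  0.0575] ((491.4502868652344, -274.3643493652344), (34.61817169189453, 18.159683227539062), 86.9662094116211)
```

All four are pointed at. Rail: centre (0.537, -0.287), yaw -6.5°. The marker is at about 15 mm along. Lift, go behind the marker, and align.

{"method": "arm_command", "body": {
  "moves": [-1, 0, 0, -30, 0, 0, 0, -1, 0, 0, -30, 0, 0, 0, -1, -42, 11, 0, 0, 0, 0, -1, -42, 11, 0, 0, 0, 0, -1, -42, 11, 0, 0, 0, 0, -1, -42, 11, 0, 0, 0, 0, -1, -43, 10, 0, 0, 0, 0, -1, 0, 0, 0, 0, 0, -0.06]
}}

```text
clock: 11.95
tcp_pos: [0.4576, -0.2813, 0.1593]
orientation: [0.001, 0.747, 0.665, -0.0]
wrist_force: [0.1, -0.4, -0.2]
finger_gap: -0.0001
grip_force: 0.0
```

{"method": "arm_command", "body": {
  "moves": [-1, 0, 0, 30, 0, 0, 0, -1, 0, 0, 0, 0, 0, 0, -1, 0, 0, 0, 0, 0, 0]
}}

```text
clock: 12.32
tcp_pos: [0.4574, -0.2779, 0.13]
orientation: [0.0, 0.746, 0.666, -0.0]
wrist_force: [-0.1, 0.0, 0.4]
finger_gap: 0.0002
grip_force: 0.0
```

Run:
```python
from h import *
st=get_state(); p=st['tcp_pos']; Rt=q2R(st['orientation']); print(st['clock'],p,np.degrees(np.arctan2(Rt[1,0],Rt[0,0])))
im,d=read_camera('side'); cv2.imwrite('pics/s4.png',cv2.resize(im[90:240,320:470],(500,500),interpolation=2))
t=np.array([.4575,-.278,.049]); print('tool delta mm',((t-p)@Rt*1000).round(1))
im,d=read_camera('wrist'); P=cloud(d,cam('wrist',st)).reshape(-1,3); I=im.reshape(-1,3).astype(int)
r=P[(P[:,0]>.42)&(P[:,0]<.66)&(P[:,1]>-.34)&(P[:,1]<-.22)&(P[:,2]>.008)&(P[:,2]<.018)&(I.min(1)>170)]
print(cv2.minAreaRect((r[:,:2]*1000).astype(np.float32)))
r=P[(P[:,0]>.475)&(P[:,0]<.53)&(P[:,1]>-.31)&(P[:,1]<-.25)&(P[:,2]>.047)&(P[:,2]<.062)]; print(cv2.minAreaRect((r[:,:2]*1000).astype(np.float32)))
```

```text
12.325 [ 0.45744573 -0.2778562   0.13002912] 83.475439668612
tool delta mm [-0.1  0.1 81. ]
((536.43505859375, -286.96685791015625), (39.78837585449219, 170.249267578125), 83.42764282226562)
((492.8749084472656, -281.6830139160156), (27.190555572509766, 20.573457717895508), 83.35045623779297)
```

View pics/s4.png

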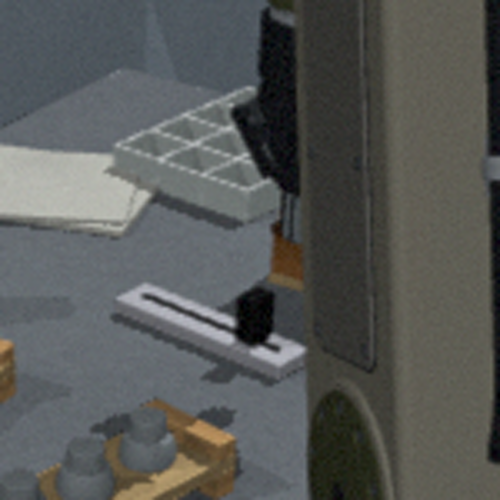

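The side crop shows the fingertips behind the black marker at (255,318), and the rail measurement is confirmed. Descend and start pushing.

{"method": "arm_command", "body": {
  "moves": [-1, 0, 0, 30, 0, 0, 0, -1, 0, 0, 30, 0, 0, 0, -1, 0, 0, 14, 0, 0, 0, -1, 0, 0, 7, 0, 0, 0, -1, 0, 0, 0, 0, 0, 0]
}}

```text
clock: 13.05
tcp_pos: [0.4576, -0.278, 0.0489]
orientation: [0.0, 0.746, 0.666, 0.0]
wrist_force: [0.1, -0.0, 0.4]
finger_gap: -0.0
grip_force: 0.0
```

{"method": "arm_command", "body": {
  "moves": [-1, 0, 6, 0, 0, 0, 0, -1, 0, 6, 0, 0, 0, 0, -1, 0, 6, 0, 0, 0, 0, -1, 0, 6, 0, 0, 0, 0, -1, 0, 8, 0, 0, 0, 0, -1, 0, 8, 0, 0, 0, 0, -1, 0, 8, 0, 0, 0, 0, -1, 0, 8, 0, 0, 0, 0]
}}

```text
clock: 14.05
tcp_pos: [0.5135, -0.2843, 0.0485]
orientation: [-0.0, 0.746, 0.666, -0.0]
wrist_force: [-0.9, 0.2, 0.5]
finger_gap: 0.0003
grip_force: 0.9
```

{"method": "arm_command", "body": {
  "moves": [-1, 0, 8, 0, 0, 0, 0, -1, 0, 8, 0, 0, 0, 0, -1, 0, 8, 0, 0, 0, 0, -1, 0, 8, 0, 0, 0, 0, -1, 0, 8, 0, 0, 0, 0, -1, 0, 6, 0, 0, 0, 0, -1, 0, 4, 0, 0, 0, 0, -1, 0, 2, 0, 0, 0, 0]
}}

```text
clock: 15.05
tcp_pos: [0.5648, -0.2901, 0.0484]
orientation: [-0.0, 0.746, 0.666, -0.0]
wrist_force: [-0.8, 1.3, 1.0]
finger_gap: 0.0002
grip_force: 0.8
```

{"method": "arm_command", "body": {
  "moves": [-1, 0, 2, 0, 0, 0, 0, -1, 0, 2, 0, 0, 0, 0, -1, 0, 2, 0, 0, 0, 0]
}}

```text
clock: 15.42
tcp_pos: [0.5706, -0.2908, 0.0484]
orientation: [-0.0, 0.746, 0.666, -0.0]
wrist_force: [-0.9, 0.8, -0.3]
finger_gap: -0.0001
grip_force: 0.8
```

{"method": "arm_command", "body": {
  "moves": [-1, 0, 2, 0, 0, 0, 0, -1, 0, 1, 0, 0, 0, 0, -1, 0, 1, 0, 0, 0, 0, -1, 0, 0, 0, 0, 0, 0]
}}

```text
clock: 15.92
tcp_pos: [0.573, -0.291, 0.0484]
orientation: [-0.001, 0.746, 0.666, -0.001]
wrist_force: [-5.6, 0.2, 3.7]
finger_gap: 0.0002
grip_force: 3.4
```

{"method": "arm_command", "body": {
  "moves": [-1, 0, 1, 0, 0, 0, 0, -1, 0, 1, 0, 0, 0, 0, -1, 0, 0, 0, 0, 0, 0]
}}

```text
clock: 16.3
tcp_pos: [0.5733, -0.291, 0.0485]
orientation: [-0.002, 0.747, 0.665, -0.002]
wrist_force: [-11.4, 1.9, 8.2]
finger_gap: 0.0002
grip_force: 6.1
```

The force rises while the TCP stalls at 0.573, so the stop is reached. Back off, lift clear and check.

{"method": "arm_command", "body": {
  "moves": [-1, 0, -3, 0, 0, 0, 0, -1, 0, -10, 0, 0, 0, 0, -1, 0, -10, 0, 0, 0, 0, -1, 0, 0, -30, 0, 0, 0, -1, 0, 0, -40, 0, 0, 0, -1, 0, 0, -40, 0, 0, 0, -1, 0, -30, -30, 0, 0, 0, -1, 0, 0, 0, 0, 0, 0]
}}

```text
clock: 17.3
tcp_pos: [0.5238, -0.2862, 0.1917]
orientation: [0.003, 0.746, 0.665, 0.0]
wrist_force: [1.3, -0.0, 0.4]
finger_gap: 0.0
grip_force: 0.0
```

Run:
```python
from h import *
st=get_state(); print(st['clock'],st['tcp_pos'],st['wrist_force'].round(1))
im,d=read_camera('wrist'); P=cloud(d,cam('wrist',st)).reshape(-1,3); I=im.reshape(-1,3).astype(int)
cv2.imwrite('pics/w5.png',im)
reg=(P[:,0]>.42)&(P[:,0]<.66)&(P[:,1]>-.34)&(P[:,1]<-.22)
r=P[reg&(P[:,2]>.008)&(P[:,2]<.018)&(I.min(1)>170)]; a=cv2.minAreaRect((r[:,:2]*1000).astype(np.float32)); print(a)
r=P[reg&(P[:,2]>.047)&(P[:,2]<.06)]; b=cv2.minAreaRect((r[:,:2]*1000).astype(np.float32)); print(b, (np.array(b[0])-a[0])@[.9936,-.113])
im,d=read_camera('scene'); cv2.imwrite('pics/s5.png',im)
P=cloud(d,cam('scene')).reshape(-1,3)
t=P[(P[:,0]>.38)&(P[:,0]<.53)&(P[:,1]>-.11)&(P[:,1]<.16)&(P[:,2]>.058)&(P[:,2]<.072)]
for y in [-.061,-.003,.057,.115]:
    s=t[abs(t[:,1]-y)<.022]; print(s.min(0).round(3),s.max(0).round(3))
```

```text
17.3 [ 0.52380108 -0.28621012  0.19171768] [ 1.3 -0.   0.4]
((536.5565795898438, -287.0381164550781), (39.65525817871094, 169.66796875), 83.39340209960938)
((596.2459106445312, -293.7212219238281), (27.405176162719727, 20.30657386779785), 84.37356567382812) 60.06251025390625
[ 0.431 -0.073  0.058] [ 0.456 -0.049  0.068]
[ 0.44  -0.015  0.058] [0.466 0.011 0.07 ]
[0.448 0.043 0.058] [0.477 0.072 0.07 ]
[0.455 0.098 0.058] [0.492 0.135 0.072]
```

View pics/s5.png

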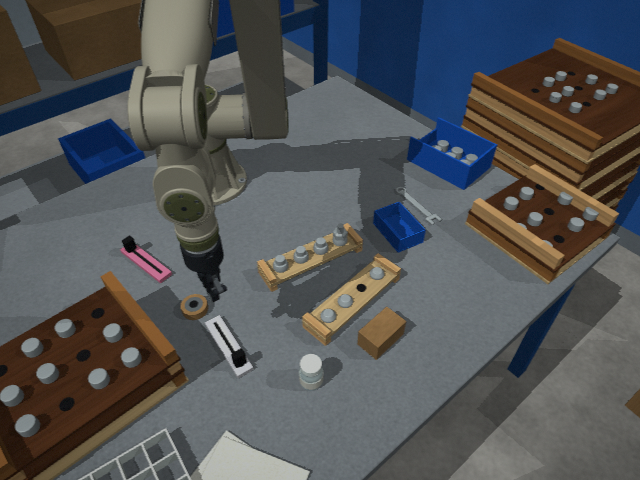

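The marker now stands at +60 mm on its rail, at the far stop (238,355 in the picture). The fittings and bystanders are unmoved, and the arm is clear.

```bash
python3 -c "from workcell import *; print(hand_in())"
```

```text
the job is handed in; nothing more can be done
None
```

I pointed at the four fittings in order, starting from the tall one and staying about 15 mm above each top, then pushed the black marker to its far stop (measured at +60 mm); nothing else was touched, and the job is handed in.

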